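# Hang the coupler behind the gravity keeper

### The job

Pick up the violet coupler by its tab and hang it by its eye on the steel peg of the stand: push the eye in along the peg so that it lifts the yellow keeper flap, and on against the orange spring buffer until the flap drops shut behind it. Work gently: do not force the coupler against the stand or press the buffer to its stop. Set the coupler's weight down on the peg before letting go, leave it hanging still behind the closed flap, and do not disturb the gear housing, the ceramic puck or the breaker bar head.

Things in the scene. Friction and masses are not known exactly. Their poses are not given: they have to be found in the camera images.
- coupler_tab (a point): Middle of the grip tab of the violet coupler, which stands upright, 0.24 to 0.38 kg. Tab: upright, 12 mm thick (own x), 26 mm wide (y), from 28 mm below to 16 mm above this point, which is 130 mm above the underside. z is up. The axis of the eye's hole is also own x. It may hang either way round.
- coupler_eye (a point): Centre of the coupler's round eye: 28 mm hole, ring 50 mm outside, 10 mm thick, 50 mm straight below the tab point; same axes. The hole's upper edge lies 36 mm below the tab point, its lower edge 64 mm. Below the ring: a neck 10 by 24 mm, then from 90 mm below the tab point a round body 44 mm across, 40 mm tall.
- stand: Fixed stand; origin at the middle of its foot's underside. Foot 130 by 110 mm, 14 mm thick, column 44 mm square, blue head 70 (x) by 52 by 44 mm centred 160 mm up. From the head's -x side a 28 mm square dark bar reaches out level, carrying orange buffer pad and steel peg. x: inwards along the peg, from tip to head; z up.
- stand_axis (a point): Middle of the stand's blue head, on the level peg's axis; axes as the stand. The peg, 14 mm thick with a round tip, points to -x. Its bar telescopes and is clamped differently each time, not reported: the tip lies 130 to 158 mm before (-x of) this point, found only by feel or sight; flap and buffer move with it. The clamp holds any push under 25 N.
- flap (a joint): Yellow gravity flap, 50 g, 34 mm long, hinged in the peg 5 mm behind the tip, slanting down and inwards. 0 rad = closed, 35 degrees from straight down, on a stop: it cannot swing outwards. Pushed inwards it folds up (to 0.9) and falls back by itself once the eye's outer face is 33 to 37 mm inwards of the tip (least with the hole's upper edge on the peg). Then it bars the way out.
- buffer (a joint): Orange spring pad round the peg, 48 mm disc centred 7 mm below its axis; value: metres pressed in. At 0 its face is 30 mm inwards of the peg's tip. 0.8 N starts it, then 0.25 N per mm; hard stop at 22 mm, not to be pressed beyond 21. The flap drops behind the eye at about 13 to 17 mm; an eye kept in by the closed flap holds it pressed 2 mm or more.
- gear_housing_mid (a point): Bystander: polished steel torque multiplier gear housing, 88 mm across, 60 mm tall, loose; point on its axis 26 mm above its underside. Leave alone.
- puck_mid (a point): Bystander: cream ceramic alignment puck, 60 mm across, 18 mm tall, loose; its centre. Leave alone.
- bar_head_mid (a point): Bystander: nickel-plated breaker bar head, block 34 by 30 by 26 mm with a 20 mm stub reaching 60 mm from the block's centre along its own x, and a square drive on top to 40 mm; loose; centre of the block. Leave alone.
Things that resemble listed ones, but are neither listed nor needed, are in the scene too. Of the things like the part that bears coupler_tab, leave any that is red or turquoise; of the rest the smaller one is meant.

How it is judged:
By the outcome, as a careful person would: the job done as asked, in the order asked, and still so for the second after the job is handed in, with the robot touching nothing.
It also fails if it takes over 48 s, if anything falls off the work surface, if the arm or the gripper's body presses on something with over 40 N, if the wrist force passes 120 N, or if a joint passes its speed limit or range.

### The arm

A 6-joint arm with a two-finger parallel gripper is mounted at the origin on the work surface. World frame = base frame: x ahead of the robot, y to its left, z up, the work surface at z = 0. Lengths are in m, angles in degrees, forces in N, time in s.
With the tool pointing down it reaches from about 0.4 to 0.825 m from the base axis. Payload 7 kg.
Tool frame: the origin (TCP) lies between the finger pads; the fingertips stand 19 mm ahead of it and the grasp point (between the pads) is the TCP (r.finger_overhang is the distance from the TCP to the fingertips, in m); z points along the fingers, y is the direction in which the jaws open and shut (so a half turn about z gives the same grasp; the last joint's range is limited). The gripper opens to 88 mm and grips with 3 to 60 N. Pads are 19 mm wide; open, the fingers measure 130 mm over their backs; the gripper's body (78 mm by 193 mm) begins 47 mm behind the grasp point.
Start: joints at [16.507, 20.546, 0.682, 0, -70.136, -16.507], TCP at [0.675, -0, 0.246] pointing down, gripper open.
Joint ranges: [-176.03, 176.03], [-82.01, 121.73], [-58.28, 71.71], [-173.87, 95.51], [-174.79, -0.11], [-173.66, 173.66]. Speed limits (degrees/s): [136.94, 136.94, 172.46, 180, 180, 180].

### API

Orientations are given as [roll, pitch, yaw] about the fixed x, y, z axes, in that order (R = Rz(yaw) Ry(pitch) Rx(roll)).
In Python, from plant import r, optics gives the robot as it stands. The module is installed in compiled form; this text tells all that it offers.
- The arm moves only by the tool step_arm, never from a script. Its argument "increments" is a list of rows, each an object of numbers: "tx", "ty", "tz": the shift along the world's x, y, z in mm; "ax", "ay", "az": the turn, a rotation vector about the world's x, y, z in degrees; "claw": the gripper command: -1 is shut, 1 is fully open, values between are in proportion. In form: [{"tx": .., "ty": .., "tz": .., "ax": .., "ay": .., "az": .., "claw": ..}, ...]. A call has 1 to 12 rows; each row shifts and turns the commanded pose from where the row before left it; what a row does not reach is not made up. A row lasts 1/10 s, in which the tool goes at most 50 mm and 8.59 degrees, less where a joint would pass 70% of its speed; a pose out of reach is approached as far as the arm can. A call with a gripper value outside its range is refused whole. The fingers move at their own pace and stop on an object; "newtons" is the grip in N (left out, the last holds). Time passes only in rows, so rows that do not move let the fingers close. It gives the time, the measured TCP pose, the force and the opening at its end, in the units of the state.
- r.get_state(): the state, without advancing time (a new reading comes with each control period).
- optics.capture(name): name is "scene" or "side" or "wrist"; returns a dict with "image" (420x560x3 uint8, blue, green, red), "depth" (420x560 float32, m along the optical axis (not along the pixel's ray), 0 where there is no reading), "fx", "fy", "cx", "cy" (pixels), "R" (3x3) and "t" (3): a world point X has camera coordinates R X + t. Camera axes: x right, y down, z forward; pixel columns grow to the right and rows downward; lengths in m; the calibration is good to about 2 mm. A picture is of the moment at which its call begins.
- r.close_job(): hands the job in, once; it reports no verdict.
The state is a dict: "time_s": time; "joints": joint angles; "qd": joint speeds; "joint_torque": joint torques, N m; "tcp_pos": TCP position; "eef_rot": TCP orientation; "contact_force": force on the tool from outside, world axes, zero at the start; "moment": the same for the moment, N m; "gripper_width": finger opening in m.
Only numpy, scipy, OpenCV 4.12 (cv2) and the standard library are available. Lean on these libraries where they do the work, as an engineer would, in place of code of your own. Each camera call takes 0.05 s, during which the arm holds its last target. There are 200 camera calls.

## Working session

There is one attempt and no reset: what is moved stays moved. The work goes in short steps, Python scripts to look and compute and a tool call to move; the robot and the scene stay as the last step left them, time stands still between calls to the robot, and variables do not carry over. Pictures are saved under pics/ and viewed, about 8 in all and at most 12, crops included, and the job is handed in when it is done.

Besides the shell and the picture viewer there is one more tool, called as name(argument=value, ...) on one line, values as JSON. step_arm: Moves the arm, as the interface text tells. Its arguments: {"type":"object","properties":{"increments":{"type":"array","items":{"type":"object","properties":{"tx":{"type":"number"},"ty":{"type":"number"},"tz":{"type":"number"},"ax":{"type":"number"},"ay":{"type":"number"},"az":{"type":"number"},"claw":{"type":"number"}}}},"newtons":{"type":"number"}},"required":["increments"]}

```bash
mkdir -p pics; cat > h.py <<'E'
import numpy as np, cv2, pickle
from plant import r, optics
def cap(n,tag=None):
    d=optics.capture(n)
    if tag: cv2.imwrite(f'pics/{tag}.png',d['image']); pickle.dump(d,open(f'{tag}.pkl','wb'))
    return d
def load(tag): return pickle.load(open(f'{tag}.pkl','rb'))
def world(d,u,v,z):
    p=np.array([(u-d['cx'])/d['fx']*z,(v-d['cy'])/d['fy']*z,z]); return d['R'].T@(p-d['t'])
def cloud(d):
    v,u=np.mgrid[:420,:560]; z=d['depth']
    p=np.stack([(u-d['cx'])/d['fx']*z,(v-d['cy'])/d['fy']*z,z],-1)
    return (p-d['t'])@d['R']
def ray(d,u,v):
    c=-d['R'].T@d['t']; q=d['R'].T@np.array([(u-d['cx'])/d['fx'],(v-d['cy'])/d['fy'],1]); return c,q
def onz(d,u,v,h):
    c,q=ray(d,u,v); return c+q*(h-c[2])/q[2]
E
python3 - <<'E'
from h import *
a=cap('scene','s0'); b=cap('side','d0')
im=np.hstack([a['image'],b['image']])
for d in (a,b): print((-d['R'].T@d['t']).round(3), d['R'][2].round(2), d['fx'])
print(r.get_state())
E
```

```text
[0.852 0.594 0.761] [-0.39 -0.57 -0.72] 469.43554461398645
[0.408 0.715 0.621] [ 0.11 -0.79 -0.6 ] 401.0861040240542
{'time_s': 0.1, 'joints': array([ 1.65070109e+01,  2.05873008e+01,  6.36876383e-01, -1.78362617e-02,
       -7.01341756e+01, -1.65066396e+01]), 'qd': array([-0.08925925, -0.00067438,  0.06416178,  0.07247013,  0.0994377 ,
       -0.09328671]), 'joint_torque': array([-1.42273191e-03, -5.84165347e+01,  2.93752134e+01,  7.01551259e+00,
        1.01412315e-02, -6.66964229e-05]), 'tcp_pos': array([ 6.74581225e-01, -2.53547578e-05,  2.44700062e-01]), 'eef_rot': array([ 1.79914122e+02, -7.96245748e-03, -9.00056962e+01]), 'contact_force': array([ 0.87991863, -0.41897125,  0.62036737]), 'moment': array([-0.06095506, -0.02216296,  0.00409176]), 'gripper_width': 0.0876849802924612}
```

View pics/s0.png

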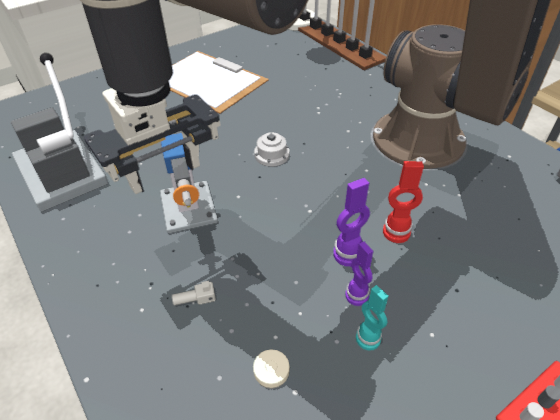

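View pics/d0.png

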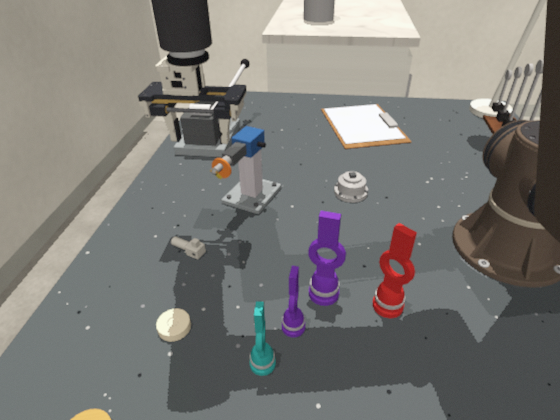

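The scene view has four couplers: large violet (350,220), small violet (360,270), red (403,200) and turquoise (373,320). The side view shows them at (325,255), (293,300), (395,270) and (262,340). The small violet one fits the description, because red and turquoise are excluded and the smaller of the rest is meant. I'll confirm it in an enlarged crop and measure it and the stand.

```bash
python3 - <<'E'
from h import *
ims=[]
for tag in('s0','d0'):
    d=load(tag); P=cloud(d); hsv=cv2.cvtColor(d['image'],cv2.COLOR_BGR2HSV); ok=d['depth']>0
    print(tag,'cam')
    for name,lo,hi in [('violet',(125,100,40),(150,255,255)),('blue',(103,130,60),(120,255,255)),('orange',(5,170,120),(17,255,255)),('yellow',(20,140,100),(34,255,255))]:
        m=cv2.inRange(hsv,lo,hi); n,l,st,c=cv2.connectedComponentsWithStats(m)
        for i in range(1,n):
            if st[i,4]<25: continue
            s=(l==i)&ok; p=P[s]
            print(name,st[i],c[i].round(1),'med',np.median(p,0).round(4),'min',np.percentile(p,2,0).round(3),'max',np.percentile(p,98,0).round(3))
a=load('s0')['image'][170:320,300:400];b=load('d0')['image'][200:350,270:370]
c=load('s0')['image'][120:240,150:230];e=load('d0')['image'][110:230,200:280]
f=lambda x:cv2.resize(x,(400,600),interpolation=cv2.INTER_CUBIC)[:]
top=np.hstack([cv2.resize(x,(200,300),interpolation=cv2.INTER_CUBIC) for x in(a,b)]+[cv2.resize(x,(200,300),interpolation=cv2.INTER_CUBIC) for x in(c,e)])
cv2.imwrite('pics/crop1.png',top)
E
```

```text
s0 cam
violet [ 333  178   40  119 2646] [355.  237.2] med [0.4188 0.1923 0.0973] min [0.379 0.173 0.007] max [0.466 0.287 0.201]
violet [345 291  24  15 122] [355.2 300.3] med [0.4679 0.2804 0.0083] min [ 0.442  0.254 -0.   ] max [0.474 0.289 0.014]
blue [162 134  21  13 143] [171.3 139. ] med [ 0.6005 -0.1441  0.1828] min [ 0.581 -0.159  0.181] max [ 0.624 -0.133  0.185]
blue [163 145  22  28 279] [172.9 155.9] med [ 0.6211 -0.102   0.1815] min [ 0.596 -0.117  0.145] max [ 0.637 -0.091  0.185]
orange [174 185  24  20 248] [185.2 193.6] med [ 0.6432 -0.0124  0.1606] min [ 0.623 -0.02   0.138] max [ 0.662 -0.005  0.177]
d0 cam
violet [ 309  211   37   82 1858] [326.6 252.3] med [0.3991 0.1903 0.1165] min [0.371 0.174 0.034] max [0.427 0.207 0.2  ]
violet [284 266  20  62 678] [293.1 301.3] med [0.4498 0.2799 0.0789] min [0.435 0.254 0.026] max [0.466 0.292 0.147]
violet [309 287  30  19 257] [322.9 298.6] med [0.3991 0.2066 0.0115] min [0.372 0.185 0.001] max [0.427 0.213 0.023]
violet [282 324  23  13 144] [293.  331.8] med [0.4484 0.2846 0.0082] min [ 0.43   0.271 -0.   ] max [0.47  0.289 0.016]
blue [232 127  32  30 533] [249.5 138.8] med [ 0.5918 -0.112   0.181 ] min [ 0.568 -0.157  0.144] max [ 0.632 -0.086  0.184]
orange [213 158  18  19 170] [222.7 167. ] med [ 0.6333 -0.0099  0.1591] min [ 0.619 -0.02   0.134] max [ 0.659 -0.003  0.177]
```

View pics/crop1.png

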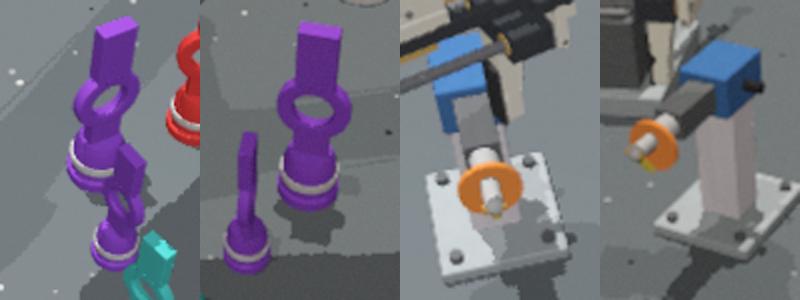

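The crop confirms it: the small violet coupler (panel 1 at (120,205), panel 2 at (247,205)) has its top at z≈0.147, matching 146 mm, while the large one reaches 0.20. Next I'll measure its pose and the stand's, using the wrist camera, which is above the stand now.

```bash
python3 - <<'E'
from h import *
w=cap('wrist','w0'); print((-w['R'].T@w['t']).round(3), w['R'].round(2).tolist(), w['fx'])
for tag in('s0','d0','w0'):
    d=load(tag); P=cloud(d); hsv=cv2.cvtColor(d['image'],cv2.COLOR_BGR2HSV); ok=d['depth']>0
    v=cv2.inRange(hsv,(125,90,40),(150,255,255))>0; v&=ok
    near=np.hypot(P[...,0]-.45,P[...,1]-.272)<.05
    for lo,hi in [(.1,.15),(.13,.15),(.0,.04)]:
        s=v&near&(P[...,2]>lo)&(P[...,2]<hi)
        if s.sum()<10: continue
        q=(P[s][:,:2]*1000).astype(np.float32); (c,sz,an)=cv2.minAreaRect(q)
        print(tag,'tab',lo,s.sum(),'mean',q.mean(0).round(1),'rect',np.round(c,1),np.round(sz,1),round(an,1))
    b=(cv2.inRange(hsv,(103,110,40),(122,255,255))>0)&ok&(P[...,2]>.178)&(P[...,2]<.19)&(np.hypot(P[...,0]-.6,P[...,1]+.13)<.08)
    if b.sum()>20:
        q=(P[b][:,:2]*1000).astype(np.float32);(c,sz,an)=cv2.minAreaRect(q); print(tag,'head',b.sum(),np.round(c,1),np.round(sz,1),round(an,1),np.median(P[b][:,2]).round(4))
    o=(cv2.inRange(hsv,(5,170,120),(17,255,255))>0)&ok&(np.hypot(P[...,0]-.64,P[...,1]+.01)<.05)
    if o.sum()>20:
        q=P[o]; m=q.mean(0); n=np.linalg.svd(q-m,full_matrices=False)[2][2]; print(tag,'pad',o.sum(),m.round(4),'normal',n.round(3),'zrange',np.percentile(q[:,2],[1,99]).round(4))
    t=(cv2.inRange(hsv,(75,90,40),(95,255,255))>0)&ok&(P[...,2]<.25)
    if t.sum()>50: print(tag,'turq',np.percentile(P[t],2,0).round(3),np.percentile(P[t],98,0).round(3))
    # foot plate top z~14mm
    s=ok&(abs(P[...,2]-.014)<.004)&(np.hypot(P[...,0]-.6,P[...,1]+.12)<.1)&(hsv[...,1]<40)&(hsv[...,2]>120)
    if s.sum()>50:
        q=(P[s][:,:2]*1000).astype(np.float32);(c,sz,an)=cv2.minAreaRect(q); print(tag,'foot',s.sum(),np.round(c,1),np.round(sz,1),round(an,1))
E
```

```text
[ 0.677 -0.079  0.384] [[-1.0, -0.0, 0.0], [-0.0, 0.96, 0.29], [-0.0, 0.29, -0.96]] 368.59483567031253
s0 tab 0.1 334 mean [455.5 270.8] rect [452.9 268.4] [34.7 12.3] 84.8
s0 tab 0.13 169 mean [454.8 269.8] rect [453.  267.7] [28.3 12.1] 83.5
s0 tab 0.0 281 mean [462.8 275.6] rect [454.3 261.4] [57.6 38.3] 83.6
s0 head 343 [ 606.5 -128.4] [71.1 42.8] 70.8 0.1825
s0 pad 248 [ 0.6427 -0.0121  0.1593] normal [ 0.327  0.945 -0.007] zrange [0.1365 0.1778]
s0 turq [0.487 0.326 0.001] [0.515 0.369 0.147]
s0 foot 1357 [ 602.7 -127.3] [134.5 109.5] 70.9
d0 tab 0.1 256 mean [450.1 275.8] rect [449.9 269.2] [29.8 11.9] 85.0
d0 tab 0.13 147 mean [450.  272.9] rect [449.7 268.4] [28.1 11.9] 84.4
d0 tab 0.0 343 mean [449.1 279.8] rect [458.9 262.5] [37.1 63.5] 38.8
d0 head 329 [ 599.3 -126.8] [72.4 53.4] 70.8 0.1819
d0 pad 167 [ 0.6346 -0.0101  0.1584] normal [-0.309 -0.951 -0.02 ] zrange [0.1359 0.1775]
d0 turq [0.475 0.306 0.   ] [0.516 0.37  0.147]
d0 foot 552 [ 599.6 -127.2] [131.2 110.3] 70.8
w0 head 6874 [ 610. -114.] [39.1 52.4] 71.6 0.1817
w0 pad 550 [ 0.6454 -0.0165  0.1712] normal [-0.301 -0.952  0.05 ] zrange [0.1503 0.1774]
w0 foot 4997 [ 633.2 -119.8] [94.4 62.3] 71.2
```

View pics/w0.png

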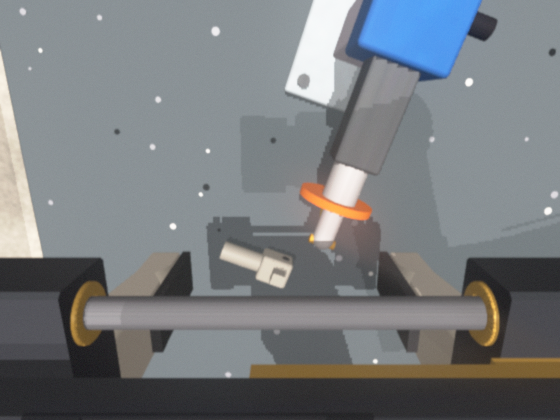

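The wrist view shows the peg, with its tip near (323,240), the yellow flap edges at (312,238) and (334,244), and the orange pad at (335,200). The breaker bar head is at (265,262), below the peg. I'll compute the peg tip and axis now and refine the coupler later.

```bash
python3 - <<'E'
from h import *
w=load('w0'); P=cloud(w); H=np.array([.6,-.127]); 
o=np.array([.327,.945]); n=np.array([-.945,.327])
for u,v in [(323,243),(323,240),(340,200)]:
    X=onz(w,u,v,.163)[:2]; print(u,v,X.round(4),((X-H)@o).round(4),((X-H)@n).round(4),P[v,u].round(4))
hsv=cv2.cvtColor(w['image'],cv2.COLOR_BGR2HSV)
# peg pts & bar pts : along/lateral/z using depth
A=(P[...,:2]-H)@o; L=(P[...,:2]-H)@n
s=(w['depth']>0)&(P[...,2]>.145)&(P[...,2]<.19)&(abs(L)<.04)&(A>0)
for a in np.arange(.03,.165,.01):
    k=s&(abs(A-a)<.005)
    if k.sum()>5: print(a.round(3),k.sum(),'lat',np.percentile(L[k],[1,50,99]).round(4),'z',np.percentile(P[k][:,2],[5,98]).round(4))
k=s&(abs(L)<.012)&(P[...,2]>.155); print('maxA',np.percentile(A[k],[98,99.5,100]).round(4))
for tag in('s0','d0'):
    d=load(tag);Q=cloud(d);A=(Q[...,:2]-H)@o; L=(Q[...,:2]-H)@n
    k=(d['depth']>0)&(Q[...,2]>.15)&(Q[...,2]<.172)&(abs(L)<.012)&(A>.12)&(A<.17)
    print(tag,k.sum(),np.percentile(A[k],[50,95,99,100]).round(4),np.median(L[k]).round(4))
E
```

```text
323 243 [0.6518 0.0107] 0.1471 -0.0039 [0.6522 0.0092 0.1668]
323 240 [0.6518 0.0087] 0.1451 -0.0046 [0.6523 0.0072 0.1668]
340 200 [ 0.6421 -0.018 ] 0.1168 -0.0041 [ 0.6434 -0.0203  0.1714]
0.03 2747 lat [-0.0311 -0.0087  0.0193] z [0.1584 0.1831]
0.04 1178 lat [-0.0239 -0.0078  0.0082] z [0.1581 0.1753]
0.05 1111 lat [-0.0191 -0.0075  0.0082] z [0.1593 0.175 ]
0.06 1065 lat [-0.019  -0.0072  0.0083] z [0.1596 0.1751]
0.07 1026 lat [-0.019  -0.0073  0.0084] z [0.1588 0.1751]
0.08 985 lat [-0.0189 -0.0073  0.0085] z [0.1593 0.175 ]
0.09 883 lat [-0.0189 -0.0071  0.0083] z [0.1593 0.1748]
0.1 601 lat [-0.0156 -0.007   0.0051] z [0.1625 0.1716]
0.11 576 lat [-0.0156 -0.0068  0.0052] z [0.1626 0.1716]
0.12 1127 lat [-0.0283 -0.0088  0.0172] z [0.1511 0.1771]
0.13 328 lat [-0.0114 -0.006   0.0018] z [0.1614 0.1674]
0.14 341 lat [-0.0118 -0.0059  0.0025] z [0.161  0.1674]
0.15 197 lat [-0.0129 -0.0059  0.0039] z [0.1602 0.1672]
maxA [0.1443 0.1487 0.1519]
s0 180 [0.1314 0.1514 0.1528 0.1539] -0.0011
d0 126 [0.131  0.1502 0.1525 0.1536] 0.0039
```

step_arm(increments=[{"tx":-40,"ty":28,"tz":14,"az":-1},{"tx":-40,"ty":50,"tz":0,"az":-1},{"tx":-40,"ty":50,"tz":0,"az":-1},{"tx":-40,"ty":50,"tz":0,"az":-1},{"tx":-40,"ty":50,"tz":0,"az":-1},{"tx":-24,"ty":40,"tz":0,"az":-0.5,"claw":0.3},{"claw":0.3},{"claw":0.3}], newtons=20)

```text
$.increments[0]: bad value
```

The move was refused whole because a row is limited to 50 mm in total. I'll resend it in smaller rows.

step_arm(increments=[{"tx":-28,"ty":33,"tz":2,"az":-1},{"tx":-28,"ty":33,"tz":2,"az":-1},{"tx":-28,"ty":33,"tz":2,"az":-1},{"tx":-28,"ty":33,"tz":2,"az":-1},{"tx":-28,"ty":33,"tz":2,"az":-1},{"tx":-28,"ty":33,"tz":2,"az":-0.5,"claw":0.3},{"tx":-28,"ty":33,"tz":2,"claw":0.3},{"tx":-28,"ty":33,"tz":0,"claw":0.3},{"claw":0.3},{"claw":0.3}], newtons=20)

```text
$.increments[0]: bad value
```

```bash
python3 - <<'E'
from h import *
d=cap('wrist','w1'); P=cloud(d); hsv=cv2.cvtColor(d['image'],cv2.COLOR_BGR2HSV); ok=d['depth']>0
v=(cv2.inRange(hsv,(125,90,40),(150,255,255))>0)&ok&(np.hypot(P[...,0]-.45,P[...,1]-.272)<.05)
for lo,hi in [(.1,.15),(.14,.152)]:
    s=v&(P[...,2]>lo)&(P[...,2]<hi); q=(P[s][:,:2]*1000).astype(np.float32); 
    if s.sum()<10: continue
    (c,sz,an)=cv2.minAreaRect(q); print(lo,s.sum(),np.round(c,1),np.round(sz,1),round(an,1),np.percentile(P[s][:,2],[50,98]).round(4), np.argwhere(s).mean(0))
st=r.get_state(); print(st['time_s'],st['tcp_pos'].round(4),st['eef_rot'].round(2),st['gripper_width'],st['contact_force'].round(2))
E
```

```text
0.2 [ 0.6747 -0.      0.245 ] [ 1.7994e+02 -1.0000e-02 -9.0000e+01] 0.08758128009515224 [ 0.54  0.41 -0.79]
```

View pics/w1.png

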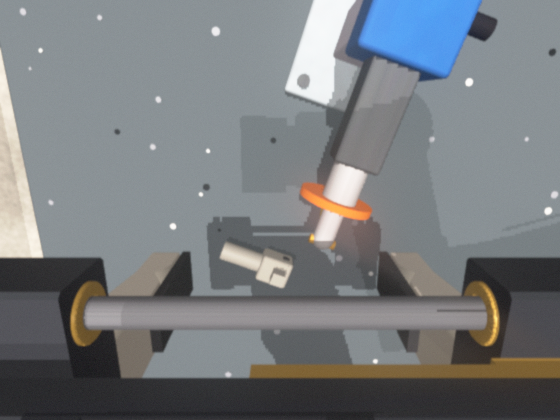

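The move was refused again, so the picture is the same as before (peg tip at (323,240)). A row probably needs every key, so I'll give all seven.

step_arm(increments=[{"tx":-28,"ty":33,"tz":2,"ax":0,"ay":0,"az":-1,"claw":1},{"tx":-28,"ty":33,"tz":2,"ax":0,"ay":0,"az":-1,"claw":1},{"tx":-28,"ty":33,"tz":2,"ax":0,"ay":0,"az":-1,"claw":1},{"tx":-28,"ty":33,"tz":2,"ax":0,"ay":0,"az":-1,"claw":1},{"tx":-28,"ty":33,"tz":2,"ax":0,"ay":0,"az":-1,"claw":1},{"tx":-28,"ty":33,"tz":2,"ax":0,"ay":0,"az":-0.5,"claw":0.3},{"tx":-28,"ty":33,"tz":2,"ax":0,"ay":0,"az":0,"claw":0.3},{"tx":-28,"ty":33,"tz":0,"ax":0,"ay":0,"az":0,"claw":0.3},{"tx":0,"ty":0,"tz":0,"ax":0,"ay":0,"az":0,"claw":0.3},{"tx":0,"ty":0,"tz":0,"ax":0,"ay":0,"az":0,"claw":0.3}], newtons=20)

```text
time_s: 1.2
tcp_pos: [0.4503, 0.2648, 0.2597]
eef_rot: [-180.0, 0.0, -95.3]
contact_force: [-0.2, -0.6, -0.4]
gripper_width: 0.0583
```

```bash
python3 - <<'E'
from h import *
d=cap('wrist','w2'); P=cloud(d); hsv=cv2.cvtColor(d['image'],cv2.COLOR_BGR2HSV); ok=d['depth']>0
v=(cv2.inRange(hsv,(125,90,40),(150,255,255))>0)&ok&(np.hypot(P[...,0]-.45,P[...,1]-.272)<.05)
for lo,hi in [(.1,.15),(.14,.152),(0,.03)]:
    s=v&(P[...,2]>lo)&(P[...,2]<hi); q=(P[s][:,:2]*1000).astype(np.float32); 
    if s.sum()<10: continue
    (c,sz,an)=cv2.minAreaRect(q); print(lo,s.sum(),np.round(c,1),np.round(sz,1),round(an,1),np.percentile(P[s][:,2],[50,98]).round(4), np.argwhere(s).mean(0))
st=r.get_state(); print(st['time_s'],st['tcp_pos'].round(4),st['eef_rot'].round(2),st['gripper_width'],st['contact_force'].round(2))
E
```

```text
0.1 782 [453.8 264.9] [29.1 11.9] 86.0 [0.1453 0.147 ] [206.84526854 282.69565217]
0.14 578 [453.8 266.4] [26.2 11.7] 84.9 [0.1456 0.1472] [213.24567474 282.75086505]
0 152 [458.7 273.8] [60.7 39.6] 69.9 [0.008  0.0292] [162.79605263 283.69736842]
1.25 [0.4508 0.2642 0.2596] [-180.      0.    -95.43] 0.058182952920777256 [ 0.91 -0.72  0.26]
```

View pics/w2.png

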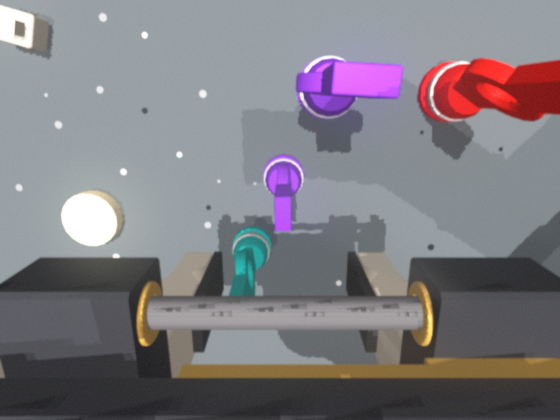

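The wrist view shows the small violet tab top at (283,213). The turquoise one at (245,265) and the large violet one at (350,85) are clear of the finger path. The tab is at about (0.4525, 0.267), and its wide side lies at 85°, which matches the tool yaw. Descending and gripping.

step_arm(increments=[{"tx":2,"ty":2.5,"tz":-30,"ax":0,"ay":0,"az":0,"claw":0.3},{"tx":0,"ty":0,"tz":-30,"ax":0,"ay":0,"az":0,"claw":0.3},{"tx":0,"ty":0,"tz":-30,"ax":0,"ay":0,"az":0,"claw":0.3},{"tx":0,"ty":0,"tz":-25,"ax":0,"ay":0,"az":0,"claw":0.3},{"tx":0,"ty":0,"tz":-13,"ax":0,"ay":0,"az":0,"claw":0.3},{"tx":0,"ty":0,"tz":0,"ax":0,"ay":0,"az":0,"claw":0.1},{"tx":0,"ty":0,"tz":0,"ax":0,"ay":0,"az":0,"claw":-0.3},{"tx":0,"ty":0,"tz":0,"ax":0,"ay":0,"az":0,"claw":-0.6},{"tx":0,"ty":0,"tz":0,"ax":0,"ay":0,"az":0,"claw":-1},{"tx":0,"ty":0,"tz":0,"ax":0,"ay":0,"az":0,"claw":-1},{"tx":0,"ty":0,"tz":0,"ax":0,"ay":0,"az":0,"claw":-1},{"tx":0,"ty":0,"tz":0,"ax":0,"ay":0,"az":0,"claw":-1}], newtons=25)

```text
time_s: 2.45
tcp_pos: [0.453, 0.2666, 0.1319]
eef_rot: [-180.0, 0.0, -95.5]
contact_force: [-1.6, 0.1, 2.9]
gripper_width: 0.0118
```

Gripped at 11.8 mm. Lifting and starting the carry, turning +76.4° in total.

step_arm(increments=[{"tx":0,"ty":0,"tz":15,"ax":0,"ay":0,"az":0,"claw":-1},{"tx":0,"ty":0,"tz":30,"ax":0,"ay":0,"az":0,"claw":-1},{"tx":0,"ty":0,"tz":30,"ax":0,"ay":0,"az":0,"claw":-1},{"tx":10,"ty":-10,"tz":0,"ax":0,"ay":0,"az":4,"claw":-1},{"tx":20,"ty":-15,"tz":0,"ax":0,"ay":0,"az":6,"claw":-1},{"tx":20,"ty":-20,"tz":0,"ax":0,"ay":0,"az":6,"claw":-1},{"tx":20,"ty":-20,"tz":0,"ax":0,"ay":0,"az":6,"claw":-1},{"tx":20,"ty":-20,"tz":0,"ax":0,"ay":0,"az":6,"claw":-1},{"tx":20,"ty":-20,"tz":0,"ax":0,"ay":0,"az":6,"claw":-1},{"tx":20,"ty":-20,"tz":0,"ax":0,"ay":0,"az":6,"claw":-1},{"tx":20,"ty":-20,"tz":0,"ax":0,"ay":0,"az":6,"claw":-1},{"tx":15,"ty":-15,"tz":0,"ax":0,"ay":0,"az":6,"claw":-1}])

```text
time_s: 3.65
tcp_pos: [0.6185, 0.1052, 0.2057]
eef_rot: [179.9, 0.0, -43.3]
contact_force: [0.3, 1.1, -2.4]
gripper_width: 0.0116
```

step_arm(increments=[{"tx":16,"ty":-14,"tz":0,"ax":0,"ay":0,"az":7,"claw":-1},{"tx":16,"ty":-14,"tz":0,"ax":0,"ay":0,"az":7,"claw":-1},{"tx":10,"ty":-10,"tz":0,"ax":0,"ay":0,"az":6,"claw":-1},{"tx":5,"ty":-5,"tz":0,"ax":0,"ay":0,"az":4.4,"claw":-1},{"tx":0,"ty":0,"tz":0,"ax":0,"ay":0,"az":0,"claw":-1},{"tx":0,"ty":0,"tz":0,"ax":0,"ay":0,"az":0,"claw":-1}])

```text
time_s: 4.25
tcp_pos: [0.6645, 0.0635, 0.2059]
eef_rot: [180.0, 0.1, -19.3]
contact_force: [-0.3, -0.1, -2.6]
gripper_width: 0.0118
```

```bash
cat > m.py <<'E'
from h import *
import sys
H=np.array([.6,-.127]); o=np.array([.327,.945]); n=np.array([-.945,.327])
st=r.get_state(); T=st['tcp_pos']; print(st['time_s'],T.round(4),st['eef_rot'].round(2),st['contact_force'].round(2),st['moment'].round(3),'tcp A,L',((T[:2]-H)@o).round(4),((T[:2]-H)@n).round(4))
ims=[]
for c in('scene','side','wrist'):
    d=cap(c,c+sys.argv[1]); P=cloud(d); hsv=cv2.cvtColor(d['image'],cv2.COLOR_BGR2HSV); ok=d['depth']>0
    A=(P[...,:2]-H)@o; L=(P[...,:2]-H)@n; Z=P[...,2]; Tl=(T[:2]-H)@n;Ta=(T[:2]-H)@o
    v=(cv2.inRange(hsv,(125,90,40),(150,255,255))>0)&ok&(abs(A-Ta)<.05)&(abs(L-Tl)<.05)
    for nm,lo,hi in [('ring',.103,.180),('tab',.180,.23),('body',.05,.12)]:
        k=v&(Z>lo)&(Z<hi)
        if k.sum()>15: print(c,nm,k.sum(),'A',np.percentile(A[k],[2,50,98]).round(4),'L',np.percentile(L[k],[2,98]).round(4),'Z',np.percentile(Z[k],[2,98]).round(4))
    k=(cv2.inRange(hsv,(5,170,120),(17,255,255))>0)&ok&(abs(A-.12)<.03)&(abs(L)<.04)
    if k.sum()>15: print(c,'pad',k.sum(),'A',np.percentile(A[k],[5,50,95]).round(4),'L',np.percentile(L[k],[2,98]).round(4))
    k=(cv2.inRange(hsv,(20,130,90),(34,255,255))>0)&ok&(abs(A-.13)<.05)&(abs(L)<.03)&(Z>.1)
    if k.sum()>3: print(c,'flap',k.sum(),'A',np.percentile(A[k],[5,95]).round(4),'Z',np.percentile(Z[k],[5,95]).round(4))
    q=np.array([*(H+.14*o),.16]); e=d['R']@q+d['t']; u=int(d['fx']*e[0]/e[2]+d['cx']); w=int(d['fy']*e[1]/e[2]+d['cy'])
    im=cv2.copyMakeBorder(d['image'],150,150,150,150,cv2.BORDER_CONSTANT); h=45 if c!='wrist' else 130
    ims.append(cv2.resize(im[w+150-h:w+150+h,u+150-h:u+150+h],(266,266),interpolation=cv2.INTER_CUBIC)); print(c,'crop',u-h,w-h,'scale',266/2/h)
cv2.imwrite(f'pics/m{sys.argv[1]}.png',np.hstack(ims))
E
python3 m.py 3
```

```text
4.25 [0.6645 0.0635 0.2059] [ 1.7997e+02  7.0000e-02 -1.9250e+01] [-0.26 -0.08 -2.64] [-0.091  0.034  0.005] tcp A,L 0.2011 0.0014
scene ring 523 A [0.1978 0.2061 0.2194] L [-0.0187  0.0234] Z [0.1044 0.161 ]
scene body 400 A [0.1984 0.2149 0.2228] L [-0.0163  0.0208] Z [0.0756 0.118 ]
scene crop 143 154 scale 2.9555555555555557
side ring 468 A [0.1969 0.2055 0.2183] L [-0.0157  0.0282] Z [0.1047 0.1766]
side tab 112 A [0.195  0.2049 0.2112] L [0.0077 0.0186] Z [0.1812 0.2212]
side body 298 A [0.1951 0.2118 0.2223] L [-0.0094  0.0256] Z [0.0769 0.1192]
side pad 170 A [0.1194 0.1216 0.1236] L [-0.0197  0.0221]
side flap 21 A [0.133  0.1769] Z [0.1391 0.2829]
side crop 170 125 scale 2.9555555555555557
wrist ring 2154 A [0.1852 0.201  0.2171] L [-0.0244  0.0101] Z [0.1044 0.1774]
wrist tab 1877 A [0.1954 0.2015 0.2073] L [-0.0134  0.0117] Z [0.1818 0.2209]
wrist body 1754 A [0.1839 0.2002 0.2185] L [-0.0209  0.0104] Z [0.0779 0.1151]
wrist pad 1102 A [0.1186 0.1223 0.1228] L [-0.0281 -0.0002]
wrist flap 337 A [0.1182 0.1741] Z [0.1344 0.2801]
wrist crop 267 118 scale 1.023076923076923
```

View pics/m3.png

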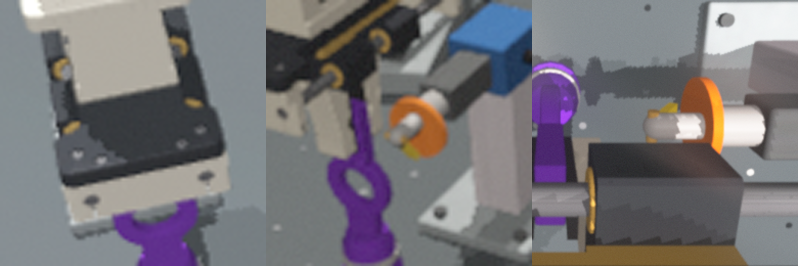

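The side panel shows the eye (365,185) in front of the peg tip (403,130) with the flap closed (410,150). The scene panel is blocked by the gripper, and the wrist panel shows the peg at (670,125) with the flap at (668,108). I'll check peg against eye, lateral and height, from the same wrist and side frames.

```bash
python3 - <<'E'
from h import *
H=np.array([.6,-.127]); o=np.array([.327,.945]); n=np.array([-.945,.327])
for t in('wrist3','side3'):
    d=load(t);P=cloud(d);A=(P[...,:2]-H)@o;L=(P[...,:2]-H)@n;Z=P[...,2]
    hsv=cv2.cvtColor(d['image'],cv2.COLOR_BGR2HSV)
    c=-d['R'].T@d['t']; print(t,'cam A,L,z',((c[:2]-H)@o).round(3),((c[:2]-H)@n).round(3),c[2].round(3))
    k=(d['depth']>0)&(hsv[...,1]<60)&(A>.127)&(A<.16)&(abs(L)<.02)&(Z>.14)&(Z<.18)
    X=np.c_[L[k],Z[k]]
    m=A[k]<.146
    # circle fit radius 7 mm
    from scipy.optimize import least_squares
    f=least_squares(lambda p:np.hypot(X[m,0]-p[0],X[m,1]-p[1])-.007,[0,.16],loss='soft_l1',f_scale=.001)
    print('peg',k.sum(),'centre L,Z',f.x.round(4),'cost',np.sqrt(np.mean(f.fun**2)).round(5),'Amax',np.percentile(A[k],[90,98,100]).round(4))
    v=(cv2.inRange(hsv,(125,90,40),(150,255,255))>0)&(d['depth']>0)&(abs(A-.2)<.05)&(abs(L)<.05)&(Z>.075)&(Z<.108)
    for z0 in(.08,.09,.1): pass
    B=np.c_[A[v],L[v]]; f=least_squares(lambda p:np.hypot(B[:,0]-p[0],B[:,1]-p[1])-.022,[.2,0],loss='soft_l1',f_scale=.001)
    print('body',v.sum(),'centre A,L',f.x.round(4),np.sqrt(np.mean(f.fun**2)).round(4))
E
```

```text
wrist3 cam A,L,z 0.201 -0.079 0.345
peg 1201 centre L,Z [-0.0044  0.1598] cost 0.00053 Amax [0.1496 0.1516 0.1525]
body 640 centre A,L [0.201  0.0029] 0.0019
side3 cam A,L,z 0.733 0.456 0.621
peg 54 centre L,Z [0.     0.1601] cost 0.00077 Amax [0.1516 0.153  0.1539]
body 179 centre A,L [0.1983 0.0028] 0.0019
```

Both cameras agree that the eye should move about 3.5 mm laterally: the peg is at L≈-4.4 mm with the eye at -1 in the wrist view, and at 0 against +3 in the side view. The tip is at A≈0.1525. I'll make that shift, raise 2 mm and start the eye over the tip.

step_arm(increments=[{"tx":3.3,"ty":-1.1,"tz":2,"ax":0,"ay":0,"az":0.2,"claw":-1},{"tx":-3.3,"ty":-9.5,"tz":0,"ax":0,"ay":0,"az":0,"claw":-1},{"tx":-3.3,"ty":-9.5,"tz":0,"ax":0,"ay":0,"az":0,"claw":-1},{"tx":-3.3,"ty":-9.5,"tz":0,"ax":0,"ay":0,"az":0,"claw":-1},{"tx":-1.6,"ty":-4.7,"tz":0,"ax":0,"ay":0,"az":0,"claw":-1},{"tx":-1.6,"ty":-4.7,"tz":0,"ax":0,"ay":0,"az":0,"claw":-1},{"tx":-1.6,"ty":-4.7,"tz":0,"ax":0,"ay":0,"az":0,"claw":-1},{"tx":-1.6,"ty":-4.7,"tz":0,"ax":0,"ay":0,"az":0,"claw":-1},{"tx":0,"ty":0,"tz":0,"ax":0,"ay":0,"az":0,"claw":-1},{"tx":0,"ty":0,"tz":0,"ax":0,"ay":0,"az":0,"claw":-1}])

```text
time_s: 5.4
tcp_pos: [0.652, 0.0151, 0.2086]
eef_rot: [-180.0, -0.0, -18.9]
contact_force: [-0.2, 0.3, -2.8]
gripper_width: 0.0119
```

```bash
python3 m.py 4 | grep -v body
```

```text
5.4 [0.652  0.0151 0.2086] [-1.800e+02 -1.000e-02 -1.891e+01] [-0.19  0.3  -2.76] [-0.058  0.029  0.011] tcp A,L 0.1513 -0.0027
scene ring 562 A [0.1498 0.1563 0.1696] L [-0.0233  0.0193] Z [0.1052 0.1742]
scene crop 143 154 scale 2.9555555555555557
side ring 443 A [0.1474 0.1556 0.1691] L [-0.0197  0.0239] Z [0.1042 0.1767]
side tab 109 A [0.1451 0.1552 0.1659] L [0.0026 0.0139] Z [0.181  0.2233]
side pad 111 A [0.1188 0.1215 0.1235] L [-0.0018  0.0224]
side flap 23 A [0.1207 0.1783] Z [0.2772 0.2886]
side crop 170 125 scale 2.9555555555555557
wrist ring 2088 A [0.1353 0.1516 0.1673] L [-0.0285  0.0045] Z [0.1054 0.1772]
wrist tab 1897 A [0.1455 0.1515 0.1573] L [-0.0175  0.0077] Z [0.1822 0.2232]
wrist pad 360 A [0.1182 0.1201 0.1222] L [-0.0278 -0.006 ]
wrist flap 313 A [0.1208 0.1767] Z [0.1353 0.2844]
wrist crop 174 124 scale 1.023076923076923
```

View pics/m4.png

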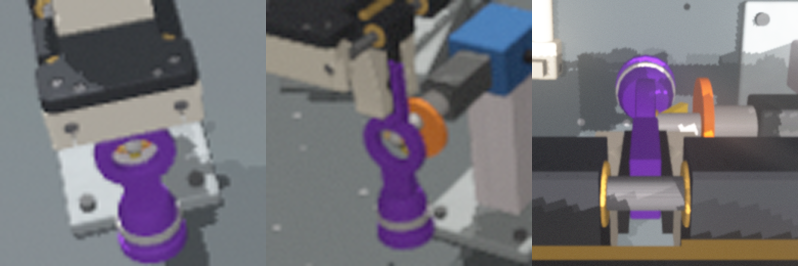

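The peg tip shows inside the eye's hole (scene panel (128,150), side panel (395,140)), and there is no contact force. I'll lower 1.5 mm and feed in gently to just past first buffer contact.

step_arm(increments=[{"tx":-1.3,"ty":-3.8,"tz":-1.5,"ax":0,"ay":0,"az":0,"claw":-1},{"tx":-1.3,"ty":-3.8,"tz":0,"ax":0,"ay":0,"az":0,"claw":-1},{"tx":-1.3,"ty":-3.8,"tz":0,"ax":0,"ay":0,"az":0,"claw":-1},{"tx":-1.3,"ty":-3.8,"tz":0,"ax":0,"ay":0,"az":0,"claw":-1},{"tx":-1.3,"ty":-3.8,"tz":0,"ax":0,"ay":0,"az":0,"claw":-1},{"tx":-1.3,"ty":-3.8,"tz":0,"ax":0,"ay":0,"az":0,"claw":-1},{"tx":-1.3,"ty":-3.8,"tz":0,"ax":0,"ay":0,"az":0,"claw":-1},{"tx":0,"ty":0,"tz":0,"ax":0,"ay":0,"az":0,"claw":-1},{"tx":0,"ty":0,"tz":0,"ax":0,"ay":0,"az":0,"claw":-1}])

```text
time_s: 6.45
tcp_pos: [0.643, -0.0115, 0.2071]
eef_rot: [-180.0, -0.0, -18.9]
contact_force: [0.8, 1.5, -2.5]
gripper_width: 0.0117
```

The outward force of about 1.7 N matches the buffer at roughly 4 mm, as predicted. Another 12.5 mm in.

step_arm(increments=[{"tx":-1,"ty":-2.8,"tz":0,"ax":0,"ay":0,"az":0,"claw":-1},{"tx":-1,"ty":-2.8,"tz":0,"ax":0,"ay":0,"az":0,"claw":-1},{"tx":-1,"ty":-2.8,"tz":0,"ax":0,"ay":0,"az":0,"claw":-1},{"tx":-0.7,"ty":-1.9,"tz":0,"ax":0,"ay":0,"az":0,"claw":-1},{"tx":-0.5,"ty":-1.5,"tz":0,"ax":0,"ay":0,"az":0,"claw":-1},{"tx":0,"ty":0,"tz":0,"ax":0,"ay":0,"az":0,"claw":-1},{"tx":0,"ty":0,"tz":0,"ax":0,"ay":0,"az":0,"claw":-1},{"tx":0,"ty":0,"tz":0,"ax":0,"ay":0,"az":0,"claw":-1}])

```text
time_s: 7.25
tcp_pos: [0.6389, -0.0232, 0.2071]
eef_rot: [-180.0, -0.0, -18.9]
contact_force: [2.6, 4.1, -3.1]
gripper_width: 0.0121
```

```bash
python3 m.py 5 | grep -v body
```

```text
7.25 [ 0.6389 -0.0232  0.2071] [-1.7999e+02 -2.0000e-02 -1.8890e+01] [ 2.63  4.12 -3.08] [ 1.693 -0.958 -0.034] tcp A,L 0.1108 -0.0028
scene ring 455 A [0.1092 0.1164 0.13  ] L [-0.0236  0.0186] Z [0.1049 0.1755]
scene flap 4 A [0.1352 0.1499] Z [0.1389 0.1608]
scene crop 143 154 scale 2.9555555555555557
side ring 368 A [0.1077 0.1156 0.1294] L [-0.0188  0.0242] Z [0.1037 0.1772]
side tab 97 A [0.1056 0.1149 0.1183] L [0.0031 0.0144] Z [0.1803 0.2218]
side flap 45 A [0.0925 0.1514] Z [0.141  0.2869]
side crop 170 125 scale 2.9555555555555557
wrist ring 1700 A [0.0947 0.1129 0.1271] L [-0.0287  0.0026] Z [0.105  0.1767]
wrist tab 1876 A [0.1048 0.1109 0.1166] L [-0.0176  0.0073] Z [0.1819 0.2218]
wrist pad 278 A [0.1014 0.1033 0.1053] L [-0.0255 -0.0102]
wrist flap 276 A [0.0932 0.1468] Z [0.1337 0.2827]
wrist crop 100 125 scale 1.023076923076923
```

View pics/m5.png

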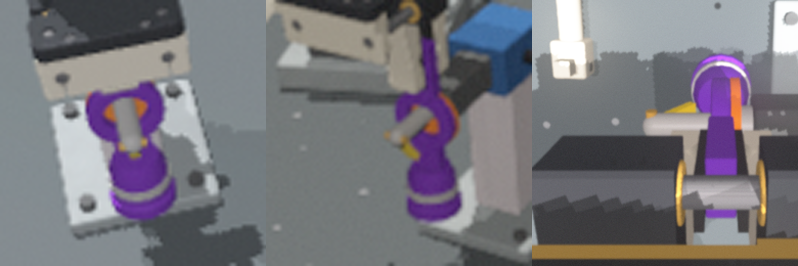

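In the side panel the eye is over the pad with the flap (410,150) showing outside it. The force of about 4.7 N means the buffer is pressed about 16 mm. To tell whether the flap has dropped, I'll compare its slope with the closed-state frame.

```bash
cat > f.py <<'E'
from h import *
import sys
H=np.array([.6,-.127]); o=np.array([.327,.945]); n=np.array([-.945,.327])
for t in sys.argv[1:]:
    d=load(t);P=cloud(d);A=(P[...,:2]-H)@o;L=(P[...,:2]-H)@n;Z=P[...,2]
    hsv=cv2.cvtColor(d['image'],cv2.COLOR_BGR2HSV)
    k=(cv2.inRange(hsv,(20,120,80),(34,255,255))>0)&(d['depth']>0)&(abs(A-.13)<.025)&(abs(L)<.02)&(Z>.12)&(Z<.165)
    if k.sum()<5: print(t,'few',k.sum()); continue
    a,z=A[k],Z[k]; print(t,k.sum(),'A',np.percentile(a,[5,95]).round(4),'Z',np.percentile(z,[3,50,97]).round(4),'L',np.median(L[k]).round(4),'slope deg from down about hinge',np.degrees(np.median(np.arctan2(.1475-a,.160-z))).round(1))
E
python3 f.py s0 d0 wrist3 side3 wrist4 wrist5 side5 scene5
```

```text
s0 6 A [0.135  0.1496] Z [0.1384 0.1509 0.1625] L -0.0017 slope deg from down about hinge -21.6
d0 17 A [0.1316 0.1485] Z [0.1362 0.1454 0.1588] L 0.0036 slope deg from down about hinge 32.2
wrist3 121 A [0.1267 0.1384] Z [0.133  0.1399 0.1467] L -0.0078 slope deg from down about hinge 37.5
side3 18 A [0.1325 0.1499] Z [0.1369 0.1451 0.1608] L 0.0036 slope deg from down about hinge 30.5
wrist4 140 A [0.1268 0.1382] Z [0.1339 0.1395 0.1476] L -0.0077 slope deg from down about hinge 38.9
wrist5 184 A [0.1267 0.1388] Z [0.1331 0.1395 0.1475] L -0.0077 slope deg from down about hinge 38.7
side5 17 A [0.1325 0.1499] Z [0.1371 0.1446 0.1604] L 0.0032 slope deg from down about hinge 30.2
scene5 6 A [0.1353 0.1517] Z [0.1389 0.1522 0.1638] L -0.0017 slope deg from down about hinge -44.2
```

The flap's position and slope match the closed frames (38.7° against 37.5–38.9° in the wrist view), so it has dropped shut behind the eye. Next I'll ease back outward toward the flap and lower onto the peg.

step_arm(increments=[{"tx":0.7,"ty":1.9,"tz":0,"ax":0,"ay":0,"az":0,"claw":-1},{"tx":0.7,"ty":1.9,"tz":0,"ax":0,"ay":0,"az":0,"claw":-1},{"tx":0.7,"ty":1.9,"tz":0,"ax":0,"ay":0,"az":0,"claw":-1},{"tx":0.7,"ty":1.9,"tz":0,"ax":0,"ay":0,"az":0,"claw":-1},{"tx":0.5,"ty":1.4,"tz":0,"ax":0,"ay":0,"az":0,"claw":-1},{"tx":0,"ty":0,"tz":-0.7,"ax":0,"ay":0,"az":0,"claw":-1},{"tx":0,"ty":0,"tz":-0.7,"ax":0,"ay":0,"az":0,"claw":-1},{"tx":0,"ty":0,"tz":0,"ax":0,"ay":0,"az":0,"claw":-1},{"tx":0,"ty":0,"tz":0,"ax":0,"ay":0,"az":0,"claw":-1}])

```text
time_s: 8.3
tcp_pos: [0.642, -0.0144, 0.2063]
eef_rot: [-180.0, -0.0, -18.9]
contact_force: [-0.9, 3.3, 5.6]
gripper_width: 0.0114
```

Contact with the peg, pressing about 5.6 N beyond the weight, and the side load shows the eye is off by about 1.5 mm. I'll relieve both.

step_arm(increments=[{"tx":-0.7,"ty":0.2,"tz":0.2,"ax":0,"ay":0,"az":0,"claw":-1},{"tx":-0.7,"ty":0.2,"tz":0,"ax":0,"ay":0,"az":0,"claw":-1},{"tx":0,"ty":0,"tz":0,"ax":0,"ay":0,"az":0,"claw":-1},{"tx":0,"ty":0,"tz":0,"ax":0,"ay":0,"az":0,"claw":-1}])

```text
time_s: 8.7
tcp_pos: [0.6415, -0.014, 0.2064]
eef_rot: [-180.0, -0.1, -18.9]
contact_force: [5.3, -0.1, 3.1]
gripper_width: 0.0123
```

step_arm(increments=[{"tx":0.8,"ty":-0.3,"tz":0.2,"ax":0,"ay":0,"az":0,"claw":-1},{"tx":0,"ty":0,"tz":0,"ax":0,"ay":0,"az":0,"claw":-1},{"tx":0,"ty":0,"tz":0,"ax":0,"ay":0,"az":0,"claw":-1},{"tx":0,"ty":0,"tz":0,"ax":0,"ay":0,"az":0,"claw":-1}])

```text
time_s: 9.1
tcp_pos: [0.6416, -0.0142, 0.2063]
eef_rot: [-180.0, -0.0, -18.9]
contact_force: [3.6, 2.0, 4.8]
gripper_width: 0.0121
```

```bash
python3 - <<'E'
from h import *
for i in range(5):
    s=r.get_state(); f=s['contact_force']; print(s['time_s'],s['tcp_pos'].round(4),f.round(2),s['moment'].round(3),'o',round(f[0]*.327+f[1]*.945,2),'n',round(-f[0]*.945+f[1]*.327,2))
    if i<4: cap('side')
cap('wrist','wrist6')
E
python3 f.py wrist6
```

```text
9.1 [ 0.6416 -0.0142  0.2063] [3.64 2.03 4.77] [ 0.544 -1.287  0.04 ] o 3.11 n -2.78
9.15 [ 0.6416 -0.0142  0.2063] [3.05 1.45 4.63] [ 0.515 -1.321  0.045] o 2.37 n -2.41
9.2 [ 0.6416 -0.0142  0.2063] [3.57 1.92 4.51] [ 0.524 -1.326  0.002] o 2.99 n -2.74
9.25 [ 0.6416 -0.0142  0.2063] [3.79 0.66 5.21] [ 0.512 -1.27  -0.032] o 1.87 n -3.37
9.3 [ 0.6415 -0.0142  0.2063] [3.25 0.62 5.19] [ 0.489 -1.374 -0.02 ] o 1.65 n -2.87
wrist6 169 A [0.1269 0.139 ] Z [0.1336 0.1402 0.1473] L -0.0077 slope deg from down about hinge 38.8
```

step_arm(increments=[{"tx":0.4,"ty":-0.1,"tz":0.4,"ax":0,"ay":0,"az":0,"claw":-1},{"tx":0,"ty":0,"tz":0,"ax":0,"ay":0,"az":0,"claw":-1},{"tx":0,"ty":0,"tz":0,"ax":0,"ay":0,"az":0,"claw":-1},{"tx":0,"ty":0,"tz":0,"ax":0,"ay":0,"az":0,"claw":-1}])

```text
time_s: 9.75
tcp_pos: [0.6416, -0.0143, 0.2063]
eef_rot: [180.0, 0.0, -18.9]
contact_force: [1.2, 1.7, 4.0]
gripper_width: 0.0118
```

step_arm(increments=[{"tx":0.1,"ty":0,"tz":0.4,"ax":0,"ay":0,"az":0,"claw":-1},{"tx":0,"ty":0,"tz":0,"ax":0,"ay":0,"az":0,"claw":-1},{"tx":0,"ty":0,"tz":0,"ax":0,"ay":0,"az":0,"claw":-1}])

```text
time_s: 10.05
tcp_pos: [0.6416, -0.0143, 0.2064]
eef_rot: [180.0, 0.0, -18.9]
contact_force: [1.8, 2.0, 0.0]
gripper_width: 0.0118
```

The weight is now on the peg (Fz≈0). I'll ease the last few millimetres outward until the flap takes the buffer's push.

step_arm(increments=[{"tx":0.4,"ty":1,"tz":0,"ax":0,"ay":0,"az":0,"claw":-1},{"tx":0.4,"ty":1,"tz":0,"ax":0,"ay":0,"az":0,"claw":-1},{"tx":0,"ty":0,"tz":0,"ax":0,"ay":0,"az":0,"claw":-1},{"tx":0,"ty":0,"tz":0,"ax":0,"ay":0,"az":0,"claw":-1}])

```text
time_s: 10.45
tcp_pos: [0.6422, -0.0127, 0.2065]
eef_rot: [179.9, 0.1, -18.9]
contact_force: [1.1, -2.2, -0.3]
gripper_width: 0.0119
```

The flap has taken the load. I'll back off 0.4 mm to balance and release gently.

step_arm(increments=[{"tx":0.1,"ty":-0.4,"tz":0,"ax":0,"ay":0,"az":0,"claw":-1},{"tx":0,"ty":0,"tz":-0.1,"ax":0,"ay":0,"az":0,"claw":-1},{"tx":0,"ty":0,"tz":0,"ax":0,"ay":0,"az":0,"claw":-1}], newtons=10)

```text
time_s: 10.75
tcp_pos: [0.6422, -0.0128, 0.2064]
eef_rot: [180.0, 0.1, -18.9]
contact_force: [-0.6, -0.9, -0.4]
gripper_width: 0.0117
```

step_arm(increments=[{"tx":0,"ty":0,"tz":-0.2,"ax":0,"ay":0,"az":0,"claw":-1},{"tx":0,"ty":0,"tz":0,"ax":0,"ay":0,"az":0,"claw":-1},{"tx":0,"ty":0,"tz":0,"ax":0,"ay":0,"az":0,"claw":-0.7},{"tx":0,"ty":0,"tz":0,"ax":0,"ay":0,"az":0,"claw":-0.5},{"tx":0,"ty":0,"tz":0,"ax":0,"ay":0,"az":0,"claw":-0.3},{"tx":0,"ty":0,"tz":0,"ax":0,"ay":0,"az":0,"claw":-0.1},{"tx":0,"ty":0,"tz":0,"ax":0,"ay":0,"az":0,"claw":-0.1},{"tx":0,"ty":0,"tz":0,"ax":0,"ay":0,"az":0,"claw":-0.1}])

```text
time_s: 11.55
tcp_pos: [0.6428, -0.0127, 0.2066]
eef_rot: [-180.0, -0.0, -18.9]
contact_force: [-0.5, 0.6, -0.5]
gripper_width: 0.0392
```

```bash
python3 m.py 7; python3 f.py wrist7 side7
```

```text
11.55 [ 0.6428 -0.0127  0.2066] [-180.    -0.   -18.9] [-0.53  0.59 -0.47] [-0.122  0.024  0.056] tcp A,L 0.1221 -0.0031
scene ring 437 A [0.1202 0.1269 0.1401] L [-0.0234  0.0194] Z [0.105  0.1723]
scene body 358 A [0.1206 0.1351 0.1433] L [-0.0195  0.0179] Z [0.0766 0.1183]
scene flap 4 A [0.1346 0.1479] Z [0.1382 0.1589]
scene crop 143 154 scale 2.9555555555555557
side ring 333 A [0.1175 0.1261 0.1381] L [-0.0192  0.0238] Z [0.1044 0.1774]
side tab 188 A [0.1019 0.126  0.1424] L [-0.0039  0.0141] Z [0.1812 0.2211]
side body 261 A [0.1151 0.133  0.1421] L [-0.0121  0.0213] Z [0.0776 0.1188]
side flap 46 A [0.0978 0.173 ] Z [0.1408 0.2866]
side crop 170 125 scale 2.9555555555555557
wrist ring 1560 A [0.1051 0.1231 0.1376] L [-0.0285 -0.0016] Z [0.1045 0.1781]
wrist tab 1740 A [0.1161 0.1216 0.1271] L [-0.0176  0.0073] Z [0.182  0.2211]
wrist body 1239 A [0.1032 0.1264 0.1391] L [-0.025  -0.0012] Z [0.0764 0.115 ]
wrist pad 419 A [0.112  0.1135 0.1156] L [-0.0256  0.008 ]
wrist flap 237 A [0.0983 0.1493] Z [0.1357 0.2823]
wrist crop 121 126 scale 1.023076923076923
wrist7 147 A [0.1281 0.1391] Z [0.1341 0.1407 0.148 ] L -0.0077 slope deg from down about hinge 38.6
side7 18 A [0.1333 0.149 ] Z [0.1372 0.147  0.161 ] L 0.0037 slope deg from down about hinge 29.2
```

View pics/m7.png

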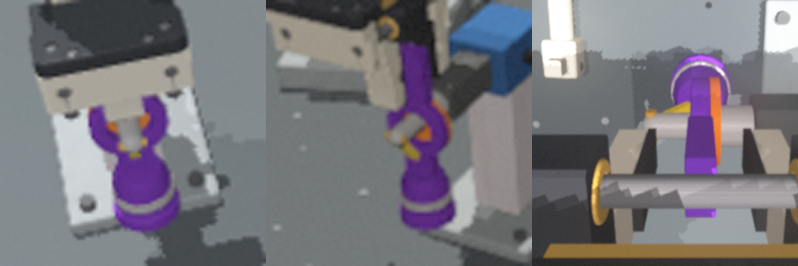

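It is released and hanging upright. The flap (410,150 in the side panel) sits outside the eye and the pad is still slightly pressed. Retracting straight up.

step_arm(increments=[{"tx":0,"ty":0,"tz":8,"ax":0,"ay":0,"az":0,"claw":-0.1},{"tx":0,"ty":0,"tz":12,"ax":0,"ay":0,"az":0,"claw":-0.1},{"tx":0,"ty":0,"tz":20,"ax":0,"ay":0,"az":0,"claw":-0.1},{"tx":0,"ty":0,"tz":30,"ax":0,"ay":0,"az":0,"claw":-0.1},{"tx":0,"ty":0,"tz":30,"ax":0,"ay":0,"az":0,"claw":-0.1},{"tx":0,"ty":0,"tz":20,"ax":0,"ay":0,"az":0,"claw":-0.1},{"tx":0,"ty":0,"tz":0,"ax":0,"ay":0,"az":0,"claw":-0.1},{"tx":0,"ty":0,"tz":0,"ax":0,"ay":0,"az":0,"claw":-0.1},{"tx":0,"ty":0,"tz":0,"ax":0,"ay":0,"az":0,"claw":-0.1},{"tx":0,"ty":0,"tz":0,"ax":0,"ay":0,"az":0,"claw":-0.1}])

```text
time_s: 12.7
tcp_pos: [0.6424, -0.0128, 0.3257]
eef_rot: [180.0, 0.1, -18.9]
contact_force: [-1.0, 0.0, -0.6]
gripper_width: 0.0392
```

```bash
python3 m.py 8 >/dev/null; sleep 0; python3 m.py 9 | grep -v crop; python3 f.py wrist9 side9 side8; python3 - <<'E'
from h import *
a=load('side8')['image'].astype(int);b=load('side9')['image'].astype(int); print('diff 8/9 px',(abs(a-b).max(2)>40).sum())
for t0,t1 in(('s0','scene9'),('d0','side9')):
    A,B=load(t0),load(t1); 
    for nm,x,y in (('housing',.475,-.05),):pass
    d=(abs(A['image'].astype(int)-B['image']).max(2)>60).astype(np.uint8)
    n,l,s,c=cv2.connectedComponentsWithStats(cv2.morphologyEx(d,cv2.MORPH_OPEN,np.ones((3,3),np.uint8))); print(t0,[s[i,:5].tolist() for i in range(1,n) if s[i,4]>30])
cv2.imwrite('pics/fin.png',load('side9')['image'])
E
```

```text
12.85 [ 0.6426 -0.0128  0.3259] [ 1.7997e+02  5.0000e-02 -1.8900e+01] [ 0.47  0.07 -0.7 ] [-0.083  0.11  -0.029] tcp A,L 0.1219 -0.0029
scene ring 514 A [0.1201 0.1269 0.1395] L [-0.0233  0.0189] Z [0.1048 0.1777]
scene tab 311 A [0.1171 0.1273 0.1299] L [-0.0138  0.0102] Z [0.1809 0.2223]
scene body 359 A [0.1214 0.1354 0.1433] L [-0.0196  0.0179] Z [0.0764 0.1185]
scene flap 4 A [0.1337 0.1484] Z [0.1377 0.1593]
side ring 351 A [0.1176 0.1259 0.1379] L [-0.019  0.024] Z [0.1041 0.1776]
side tab 236 A [0.1179 0.1264 0.1291] L [-0.0115  0.014 ] Z [0.1806 0.2213]
side body 257 A [0.1152 0.1337 0.1419] L [-0.012   0.0215] Z [0.077  0.1185]
side flap 71 A [0.0983 0.1752] Z [0.1419 0.4061]
wrist ring 474 A [0.1053 0.1237 0.1377] L [-0.0285 -0.0051] Z [0.1043 0.1763]
wrist tab 749 A [0.1163 0.1213 0.1269] L [-0.0174  0.0074] Z [0.1843 0.2215]
wrist body 357 A [0.1032 0.1288 0.139 ] L [-0.025  -0.0046] Z [0.0761 0.1152]
wrist pad 16 A [0.1129 0.1137 0.1146] L [-0.0278 -0.0116]
wrist flap 139 A [0.0953 0.1503] Z [0.1693 0.4023]
wrist9 few 3
side9 17 A [0.1308 0.1478] Z [0.136  0.1463 0.1579
[... 159 characters left out ...]

s0 [[83, 0, 136, 176, 7925], [159, 0, 149, 35, 3075], [128, 21, 35, 8, 164], [195, 95, 13, 12, 83], [135, 122, 14, 9, 85], [162, 138, 38, 91, 1188], [361, 244, 12, 12, 96], [245, 257, 19, 24, 186], [349, 271, 23, 26, 387], [196, 283, 10, 13, 79], [172, 290, 23, 7, 75], [346, 295, 14, 11, 74], [259, 350, 29, 27, 404]]
d0 [[151, 0, 60, 52, 2347], [208, 0, 15, 14, 186], [540, 0, 20, 118, 1405], [139, 31, 111, 110, 2765], [155, 53, 14, 12, 127], [172, 53, 24, 5, 106], [174, 73, 7, 5, 32], [171, 81, 12, 7, 78], [216, 98, 8, 9, 44], [229, 100, 11, 5, 46], [544, 106, 8, 15, 73], [189, 109, 20, 4, 69], [219, 119, 10, 7, 63], [212, 144, 22, 58, 636], [284, 278, 19, 49, 518], [169, 309, 19, 25, 308]]
```

View pics/fin.png

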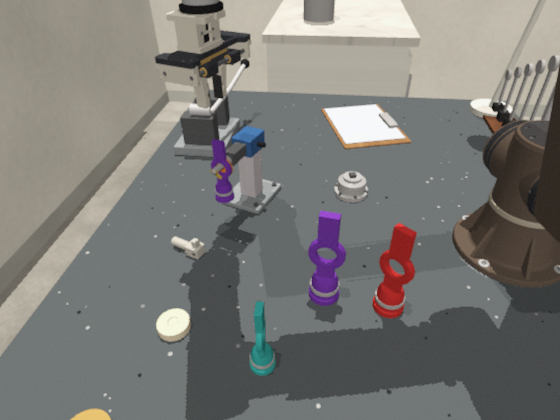

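The final side view shows the coupler hanging on the peg at (223,175). The puck (173,325), breaker bar (188,246), gear housing (351,186) and the other couplers are at the same pixels as at the start. The changes flagged near the puck and bar look like shadow only. Handing in.

```bash
python3 -c "
from plant import r
print(r.close_job())"
```

```text
the job is handed in; nothing more can be done
None
```

The smaller violet coupler is hanging by its eye on the peg behind the closed flap, and I've handed the job in at about 13 s of the 48 s allowed.

**What I did:** I gripped it by the tab, pushed the eye along the peg, and pressed the buffer about 16 mm (about 4.7 N). I then eased back until the flap took the push. The weight was mostly on the peg before I opened the fingers: Fz was -0.4 N against -2.8 N hanging free, and I lowered another 0.2 mm after that.

**Last checks:**
- **Flap:** the final side view puts it at the same slope as when closed. The last wrist view, after retracting, no longer showed enough of the flap to confirm it, but the wrist view just before retracting did (38.6°).
- **Eye:** its outer face is behind the flap, and the pad looks still pressed by several mm.
- **Stillness:** only 6 pixels changed between two side pictures 0.15 s apart. The gripper is well above, touching nothing.
- **Bystanders:** they appear at the same pixels as at the start. The image comparison flagged changes at the puck and the bar head, which I judged to be shadow by eye and did not check by depth.

**What did not go smoothly:** two early move calls were refused, with no motion. While setting the coupler down I briefly pressed about 5–6 N on the peg and up to about 5 N sideways, then relieved both before letting go. The cameras also disagreed by up to about 4 mm on the peg's sideways position.

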